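Clamp down the sample cell cover in crisscross passes

ROBOT

A 6-joint arm with a two-finger parallel gripper is mounted at the origin on the work surface. World frame = base frame: x ahead of the robot, y to its left, z up, the work surface at z = 0. Lengths are in m, angles in rad, forces in N, time in s.
With the tool pointing down it reaches from about 0.225 to 0.875 m from the base axis. Payload 3.4 kg.
Tool frame: the origin (TCP) lies at the very end of the fingers, on their centre line; the grasp point (between the pads) lies 19 mm behind it; z points along the fingers, y is the direction in which the jaws open and shut (so a half turn about z gives the same grasp; the last joint's range is limited). The gripper opens to 85 mm and grips with 20 to 120 N. Pads are 22 mm wide; open, the fingers measure 114 mm over their backs; the gripper's body (76 mm by 85 mm) begins 54 mm behind the grasp point. The pads swing forward as they close: fully open they stand 13 mm farther back than shut.
Start: joints at [-1.397, 0.276, 1.505, -0, 1.361, -0.121], TCP at [0.167, -0.55, 0.231] pointing down, gripper open.
Joint ranges: [-2.89, 2.89], [-0.75, 2.08], [0.22, 2.7], [-1.18, 4.32], [0.11, 2.71], [-2.7, 2.7]. Speed limits (rad/s): [2.57, 2.57, 3.14, 3.14, 3.14, 3.14].

INTERFACE

Orientations are given as a unit quaternion [w, x, y, z].
In Python, from rig import telemetry, optics, order gives the robot as it stands.
- The arm moves only by the shell command python3 -m creep 'ROWS' [FORCE]. ROWS is a JSON object of lists of equal length, an entry for each row: "slide": the shift along the world's x, y, z normalised to -1 to 1, where 1 is 0.15 m, a list of three; "twist": the turn, a rotation vector about the world's x, y, z normalised to -1 to 1, where 1 is 360 degrees, a list of three; "fingers": the gripper's target within -1 to 1 (fully open at 1, half-way at 0, shut at -1). A call has 1 to 20 rows; each row is the pose to reach, as a shift and turn from the pose commanded when the call began, turning the shorter way round; what a row does not reach only later rows make up. A row lasts 1/10 s, in which the tool goes at most 50 mm and 8.59 degrees, less where a joint would pass 70% of its speed; a pose out of reach is approached as far as the arm can. A call with a number of a shift or a turn outside -1 to 1 is refused whole. A call with a gripper value outside its range is refused whole. The fingers move at their own pace and stop on an object; FORCE is the grip in N (left out, the last holds). Time passes only in rows, so rows that repeat a pose let the fingers close. It gives the time, the measured TCP pose, the force and the opening at its end, in the units of the state.
- telemetry.get_state(): the state, without advancing time (a new reading comes with each control period).
- optics.get_image(name): name is "side" or "top" or "wrist"; returns a dict with "img" (420x560x3 uint8, blue, green, red), "depth" (420x560 float32, m along the optical axis (not along the pixel's ray), 0 where there is no reading), "fovy" (degrees; the focal length in pixels is half the picture's height over the tangent of half this angle, whatever the lens; pixels are square), "cx", "cy" (the principal point, pixels), "dist" ([k1, k2, p1, p2, k3] as OpenCV has them; the pictures are not rectified), "world_from_camera" (4x4, takes a point from camera to world coordinates). Camera axes: x right, y down, z forward; pixel columns grow to the right and rows downward; lengths in m; the calibration is good to about 2 mm. A picture is of the moment at which its call begins.
- order.sign_off(): hands the job in, once; it reports no verdict.
The state is a dict: "clock": time; "qpos": joint angles; "qd": joint speeds; "effort": joint torques, N m; "position": TCP position; "ee_rot": TCP orientation; "contact_force": force on the tool from outside, world axes, zero at the start; "moment": the same for the moment, N m; "width": finger opening in m.
Only numpy, scipy, OpenCV 4.12 (cv2) and the standard library are available. Lean on these libraries where they do the work, as an engineer would, in place of code of your own. Each camera call takes 0.05 s, during which the arm holds its last target.

TASK

Clamp the sample cell's cover evenly with its four quarter-turn knobs, clockwise, in two passes: first bring every knob to about half way (red end near the black line), and only then turn each fully home (red end at the red line). In both passes work crisscross: after the first knob do the one diagonally opposite, then the other diagonal pair. Keep off the glass window and leave the ring light, mirror, stage and lens case standing where they are.

Things in the scene. Friction and masses are not known exactly. Their poses are not given: they have to be found in the camera images.
- cell: bolted-down sample cell: black block on a 200 x 200 x 10 mm steel foot, with a square aluminium cover 176 x 176 mm, top 72 mm above the table. Origin: centre of its underside; z up, x and y along its sides. Clamp knobs at x, y = +-52 mm, counter-clockwise from above knob0 to knob3 (0 opposite 2, 1 opposite 3). Round each knob, 31 mm out, a red line marks home and a black line half way
- window: glass window in the middle of the cover, diameter 46 mm, in a dark rim of 56 mm that stands 5 mm above the cover. Origin: centre of its underside, level with the cover's top
- knob0_grip (a point): centre of the bar grip of the clamp knob at the cell's +x +y corner, on its vertical turning axis and 25 mm above the cover (97 mm above the table). The black bar is 46 mm long (this point's x axis, which points to the red end), 14 mm wide (y) and 26 mm high; its underside is 12 mm above the cover, on a thin stem
- knob0 (a joint): turn of knob0, rad, growing clockwise from above: 0 loose (its red end 1.4 rad counter-clockwise of the red line), 0.7 half way (red end at the black line), 1.4 fully home against its stop (red end at the red line, bar on the cover's diagonal). Starts between 0 and 0.25. Stiff (about 0.12 N m) and stays where it is left
- knob1_grip (a point): centre of the bar grip of the clamp knob at the cell's -x +y corner, on its vertical turning axis and 25 mm above the cover (97 mm above the table). The black bar is 46 mm long (this point's x axis, which points to the red end), 14 mm wide (y) and 26 mm high; its underside is 12 mm above the cover, on a thin stem
- knob1 (a joint): turn of knob1, rad, growing clockwise from above: 0 loose (its red end 1.4 rad counter-clockwise of the red line), 0.7 half way (red end at the black line), 1.4 fully home against its stop (red end at the red line, bar on the cover's diagonal). Starts between 0 and 0.25. Stiff (about 0.12 N m) and stays where it is left
- knob2_grip (a point): centre of the bar grip of the clamp knob at the cell's -x -y corner, on its vertical turning axis and 25 mm above the cover (97 mm above the table). The black bar is 46 mm long (this point's x axis, which points to the red end), 14 mm wide (y) and 26 mm high; its underside is 12 mm above the cover, on a thin stem
- knob2 (a joint): turn of knob2, rad, growing clockwise from above: 0 loose (its red end 1.4 rad counter-clockwise of the red line), 0.7 half way (red end at the black line), 1.4 fully home against its stop (red end at the red line, bar on the cover's diagonal). Starts between 0 and 0.25. Stiff (about 0.12 N m) and stays where it is left
- knob3_grip (a point): centre of the bar grip of the clamp knob at the cell's +x -y corner, on its vertical turning axis and 25 mm above the cover (97 mm above the table). The black bar is 46 mm long (this point's x axis, which points to the red end), 14 mm wide (y) and 26 mm high; its underside is 12 mm above the cover, on a thin stem
- knob3 (a joint): turn of knob3, rad, growing clockwise from above: 0 loose (its red end 1.4 rad counter-clockwise of the red line), 0.7 half way (red end at the black line), 1.4 fully home against its stop (red end at the red line, bar on the cover's diagonal). Starts between 0 and 0.25. Stiff (about 0.12 N m) and stays where it is left
- ringlight_mid (a point): loose bystander: ring light on a post, 218 mm high, foot of 60 mm diameter, white disc of 80 mm diameter with its centre 178 mm up. Point on the post's axis, 109 mm up; x points out of the back of the disc
- mirror_mid (a point): loose bystander: small round mirror on a post, 173 mm high, foot of 60 mm diameter, mirror of 50 mm diameter with its centre 137 mm up. Point on the post's axis, 81 mm up; x is normal to the mirror
- stage_mid (a point): loose bystander: black linear stage, 59 x 56 x 37 mm, with a silver micrometer barrel reaching 70 mm along x from this point, which is the middle of the block, 18 mm up
- lens_case_mid (a point): loose bystander: closed orange lens case, 75 x 55 x 28 mm. Point at its centre, 14 mm up
There are look-alikes about, which are no part of the job. What is shaped like the part that bears mirror_mid but pink or yellow is not meant.

How it is judged:
On the way:
1. first pass: all four knobs about half way (each between 0.4 and 1.0 rad) (value of joint knob0 between 0.4 and 1 rad and value of joint knob1 between 0.4 and 1 rad and value of joint knob2 between 0.4 and 1 rad and value of joint knob3 between 0.4 and 1 rad), for 0.1 s.
At the end, for the whole second after the job is handed in: all four knobs fully home (each above 1.27 of 1.4 rad) and still; ring light, mirror, stage and lens case upright and within 20 mm of where they stood (value of joint each of knob0, knob1, knob2, knob3 above 1.27 rad and velocity of joint each of knob0, knob1, knob2, knob3 below 0.05 rad/s and distance of each of ringlight_mid, mirror_mid, stage_mid, lens_case_mid from where it was at the start of the episode below 0.02 m and angle between each of ringlight_mid, mirror_mid, stage_mid, lens_case_mid's own z axis and vertical below 0.2 rad); the robot touches nothing.
It fails at once if a knob passed 1.0 rad while another had not reached 0.4 rad (not brought up together) (value of joint any of knob0, knob1, knob2, knob3 above 1 rad and value of joint any of knob0, knob1, knob2, knob3 below 0.4 rad).
It fails at once if first pass not crisscross: two neighbouring knobs past 0.4 rad while both others were still below it ((value of joint each of knob0, knob1 above 0.4 rad and value of joint each of knob2, knob3 below 0.4 rad) or (value of joint each of knob1, knob2 above 0.4 rad and value of joint each of knob3, knob0 below 0.4 rad) or (value of joint each of knob2, knob3 above 0.4 rad and value of joint each of knob0, knob1 below 0.4 rad) or (value of joint each of knob3, knob0 above 0.4 rad and value of joint each of knob1, knob2 below 0.4 rad)).
It fails at once if second pass not crisscross: two neighbouring knobs past 1.1 rad while both others were still below it ((value of joint each of knob0, knob1 above 1.1 rad and value of joint each of knob2, knob3 below 1.1 rad) or (value of joint each of knob1, knob2 above 1.1 rad and value of joint each of knob3, knob0 below 1.1 rad) or (value of joint each of knob2, knob3 above 1.1 rad and value of joint each of knob0, knob1 below 1.1 rad) or (value of joint each of knob3, knob0 above 1.1 rad and value of joint each of knob1, knob2 below 1.1 rad)).
It fails at once if the glass window was pressed (more than 2 N) (contact force between window and anything else above 2 N).
It fails at once if a bystander was shifted more than 20 mm or tipped (distance of any of ringlight_mid, mirror_mid, stage_mid, lens_case_mid from where it was at the start of the episode above 0.02 m or angle between any of ringlight_mid, mirror_mid, stage_mid, lens_case_mid's own z axis and vertical above 0.2 rad).
It also fails if it takes over 72 s, if anything falls off the work surface, if the arm or the gripper's body presses on something with over 40 N, if the wrist force passes 120 N, or if a joint passes its speed limit or range.

## Working session

There is one attempt and no reset: what is moved stays moved. The work goes in short steps, Python scripts to look and compute and a shell command to move; the robot and the scene stay as the last step left them, time stands still between calls to the robot, and variables do not carry over. Pictures are saved under pics/ and viewed, and the job is handed in when it is done.

```bash
mkdir -p pics; ls; cat > h.py <<'E'
import numpy as np,cv2
from rig import telemetry,optics
def K(d):
    f=d["img"].shape[0]/2/np.tan(np.radians(d["fovy"])/2)
    return np.array([[f,0,d["cx"]],[0,f,d["cy"]],[0,0,1.]])
def rays(d,uv):
    p=cv2.undistortPoints(np.array(uv,float).reshape(-1,1,2),K(d),np.array(d["dist"],float)).reshape(-1,2)
    T=np.array(d["world_from_camera"]); r=np.c_[p,np.ones(len(p))]@T[:3,:3].T
    return T[:3,3],r
def onplane(d,uv,z):
    o,r=rays(d,uv); return o+r*((z-o[2])/r[:,2])[:,None]
def proj(d,P):
    T=np.linalg.inv(np.array(d["world_from_camera"])); 
    return cv2.projectPoints(np.array(P,float).reshape(-1,1,3),cv2.Rodrigues(T[:3,:3])[0],T[:3,3],K(d),np.array(d["dist"],float))[0].reshape(-1,2)
def bydepth(d,uv):
    o,r=rays(d,uv); z=np.array([d["depth"][int(round(v)),int(round(u))] for u,v in uv]); return o+r*z[:,None]
E
python3 - <<'E'
from h import *
print(telemetry.get_state())
import pickle
for n in("side","top","wrist"):
    d=optics.get_image(n);cv2.imwrite(f"pics/{n}0.png",d["img"]);pickle.dump(d,open(f"{n}0.pkl","wb"));print(n,d["fovy"],np.round(d["world_from_camera"],3).tolist(),d["dist"])
E
```

```text
pics
{'clock': 0.0, 'qpos': array([-1.39698086e+00,  2.76613032e-01,  1.50614997e+00, -7.70392699e-06,
        1.36073302e+00, -1.21016532e-01]), 'qd': array([-0.00149549,  0.00027117,  0.00038463,  0.00063084,  0.00053775,
       -0.00159268]), 'effort': array([-3.34885888e-03, -4.16781878e+01, -2.45808095e+01, -4.29001684e-04,
        1.10945044e-02,  9.94130687e-06]), 'position': array([ 0.16697063, -0.54965085,  0.23042275]), 'ee_rot': array([-9.51252753e-04,  9.89153359e-01,  1.46883381e-01, -2.88862347e-05]), 'contact_force': array([ 0.26746387,  0.72618108, -0.56525037]), 'moment': array([-0.01828458, -0.05086868,  0.01462964]), 'width': 0.08518098808953745}
side 57.157229169487515 [[0.803, -0.396, 0.445, 0.274], [-0.596, -0.547, 0.589, -0.368], [0.01, -0.738, -0.675, 0.593], [0.0, 0.0, 0.0, 1.0]] [-0.06119987  0.          0.          0.          0.        ]
top 47.60710877108438 [[0.015, -0.997, 0.073, 0.54], [-1.0, -0.013, 0.024, 0.054], [-0.023, -0.073, -0.997, 1.169], [0.0, 0.0, 0.0, 1.0]] [-0.02257006  0.          0.          0.          0.        ]
wrist 66.61822096452191 [[0.292, -0.916, -0.275, 0.237], [-0.956, -0.28, -0.083, -0.53], [-0.001, 0.287, -0.958, 0.374], [0.0, 0.0, 0.0, 1.0]] [-0.05747741  0.          0.          0.          0.        ]
```

View pics/top0.png

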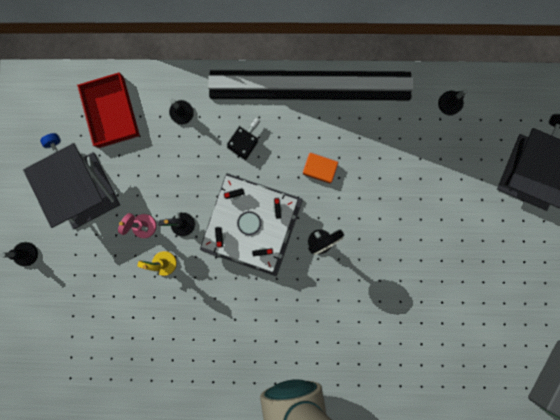

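View pics/side0.png

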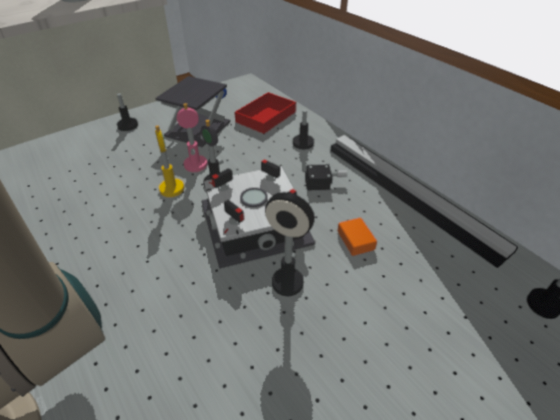

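The top view shows the cell at about (250,223). The ring light's foot is at (320,240), the stage at (243,140) and the lens case at (321,167). A dark mirror is at about (182,222), with pink and yellow look-alikes at (138,225) and (160,265). I'll zoom in to find the knobs.

```bash
python3 - <<'E'
from h import *
import pickle
d=pickle.load(open("top0.pkl","rb"))
c=d["img"][160:290,150:350];cv2.imwrite("pics/topz.png",cv2.resize(c,None,fx=4,fy=4,interpolation=cv2.INTER_CUBIC))
im=d["img"].astype(int)
b,g,r=im[...,0],im[...,1],im[...,2]
m=((r>100)&(r-g>60)&(r-b>60)).astype(np.uint8)
n,l,s,ce=cv2.connectedComponentsWithStats(m)
for i in range(1,n):
    u,v=ce[i]
    if 195<u<310 and 165<v<280: print(s[i,4],ce[i].round(1),onplane(d,[ce[i]],.11).round(4),bydepth(d,[ce[i]]).round(4))
E
```

```text
3 [229.3 182.7] [[0.6705 0.179  0.11  ]] [[0.6755 0.1838 0.07  ]]
15 [226.4 194.4] [[0.644 0.185 0.11 ]] [[0.6437 0.1847 0.1125]]
15 [276.4 200.4] [[0.6319 0.0728 0.11  ]] [[0.6319 0.0728 0.1101]]
4 [289.5 203. ] [[0.6265 0.0435 0.11  ]] [[0.6296 0.0431 0.0724]]
17 [218.5 243.6] [[0.5337 0.2003 0.11  ]] [[0.5337 0.2003 0.1101]]
18 [269.1 250.7] [[0.5198 0.0875 0.11  ]] [[0.5198 0.0875 0.1098]]
```

View pics/topz.png

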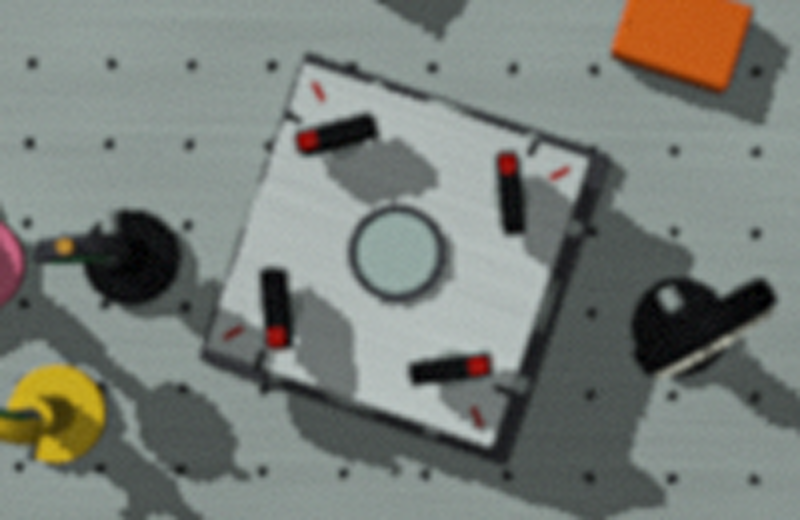

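View pics/wrist0.png

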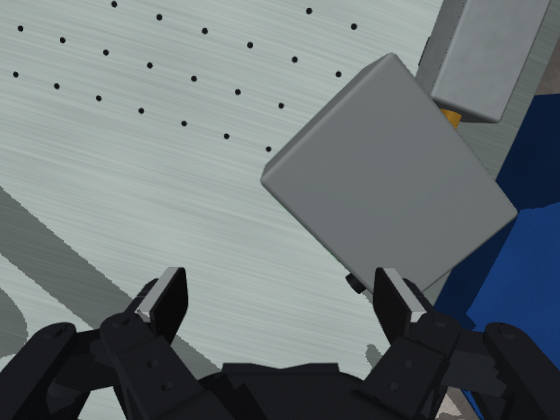

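```bash
for i in 1; do
python3 -m creep '{"slide":[[0.6,0.92,0.3],[0.6,0.92,0.3],[0.6,0.92,0.3],[0.6,0.92,0.3]],"twist":[[0,0,0],[0,0,0],[0,0,0],[0,0,0]],"fingers":[0,0,0,0]}' 
python3 -m creep '{"slide":[[0.6,0.92,0.3],[0.6,0.92,0.3],[0.6,0.92,0.3],[0.6,0.92,0.3]],"twist":[[0,0,0],[0,0,0],[0,0,0],[0,0,0]],"fingers":[0,0,0,0]}' 
python3 -m creep '{"slide":[[0.6,0.92,0],[0.6,0.92,0],[0.6,0.92,0],[0.6,0.92,0]],"twist":[[0,0,0],[0,0,0],[0,0,0],[0,0,0]],"fingers":[0,0,0,0]}' 
python3 -m creep '{"slide":[[0.6,0.92,0],[0.6,0.92,0],[0.6,0.92,0],[0.6,0.92,0]],"twist":[[0,0,0],[0,0,0],[0,0,0],[0,0,0]],"fingers":[0,0,0,0]}' 
python3 -m creep '{"slide":[[0.6,0.92,0],[0.6,0.92,0],[0.6,0.92,0],[0.6,0.92,0]],"twist":[[0,0,0],[0,0,0],[0,0,0],[0,0,0]],"fingers":[0,0,0,0]}' 
done
python3 - <<'E'
from h import *
import pickle
s=telemetry.get_state();print(s["clock"],s["position"],s["qpos"].round(2),s["width"])
for n in("wrist","top"):
    d=optics.get_image(n);cv2.imwrite(f"pics/{n}1.png",d["img"]);pickle.dump(d,open(f"{n}1.pkl","wb"))
E
```

```text
clock: 0.55
position: [0.2587, -0.4089, 0.2775]
ee_rot: [-0.0, 0.989, 0.148, 0.001]
contact_force: [0.3, -0.3, 0.4]
width: 0.0427
clock: 0.95
position: [0.3486, -0.271, 0.3226]
ee_rot: [0.0, 0.989, 0.148, 0.001]
contact_force: [-0.1, -0.1, 0.3]
width: 0.0427
clock: 1.35
position: [0.4386, -0.1322, 0.3212]
ee_rot: [-0.001, 0.989, 0.149, 0.001]
contact_force: [-0.1, -1.0, -1.1]
width: 0.0431
clock: 1.75
position: [0.5288, 0.0058, 0.3206]
ee_rot: [-0.001, 0.989, 0.149, 0.0]
contact_force: [-0.8, -0.5, -0.9]
width: 0.0425
clock: 2.15
position: [0.6188, 0.1433, 0.3199]
ee_rot: [-0.001, 0.989, 0.148, -0.0]
contact_force: [-0.7, -1.1, -0.3]
width: 0.0426
2.15 [0.61878388 0.14325172 0.31987378] [0.12 0.34 1.2  0.   1.6  1.39] 0.042554942529844854
```

View pics/wrist1.png

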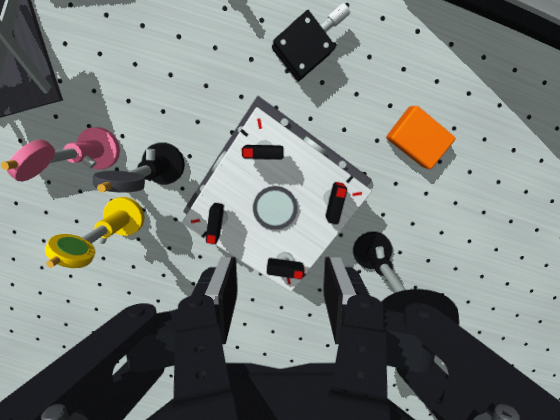

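```bash
cat > meas.py <<'E'
from h import *
def bars(d,lo=.104,hi=.116,c=(0.585,0.135),R=.115):
    H,W=d["depth"].shape
    uv=np.stack(np.meshgrid(np.arange(W),np.arange(H)),-1).reshape(-1,2)
    o,r=rays(d,uv);P=o+r*d["depth"].reshape(-1,1)
    im=d["img"].reshape(-1,3).astype(int)
    m=(P[:,2]>lo)&(P[:,2]<hi)&(np.hypot(P[:,0]-c[0],P[:,1]-c[1])<R)&(d["depth"].ravel()>0)
    mm=m.reshape(H,W).astype(np.uint8)
    n,l,s,ce=cv2.connectedComponentsWithStats(mm)
    red=((im[:,2]>90)&(im[:,2]-im[:,1]>50)&(im[:,2]-im[:,0]>50))
    out=[]
    for i in range(1,n):
        if s[i,4]<30: continue
        k=l.ravel()==i; Q=P[k]; 
        rc=cv2.minAreaRect((Q[:,:2]*1000).astype(np.float32))
        box=cv2.boxPoints(rc)/1000; ctr=box.mean(0)
        e=[box[1]-box[0],box[2]-box[1]]; e.sort(key=np.linalg.norm); L=e[1]
        rr=Q[red[k]]
        if len(rr)<3: continue
        if L@(rr[:,:2].mean(0)-ctr)<0:L=-L
        a=np.arctan2(L[1],L[0])
        out.append((ctr,np.degrees(a),np.median(Q[:,2]),sorted(rc[1]),rr.mean(0),s[i,4],ce[i]))
    return out
def redlines(d,c=(0.585,0.135)):
    im=d["img"].astype(int);m=((im[...,2]>90)&(im[...,2]-im[...,1]>50)&(im[...,2]-im[...,0]>50)).astype(np.uint8)
    n,l,s,ce=cv2.connectedComponentsWithStats(m)
    for i in range(1,n):
        if s[i,4]<3: continue
        p=onplane(d,[ce[i]],.072)[0]; q=bydepth(d,[ce[i]])[0]
        if np.hypot(*(p[:2]-c))<.13 and abs(q[2]-.072)<.01: yield p,q,ce[i],s[i,4]
E
python3 - <<'E'
from meas import *
import pickle
for n in("wrist1","top0"):
    d=pickle.load(open(n+".pkl","rb"));print(n)
    bb=bars(d)
    for b in bb: print(b[0].round(4),round(b[1],1),b[2].round(4),np.round(b[3],1),b[5],b[6].round(0))
    if bb: print("centre",np.mean([b[0] for b in bb],0).round(4))
    for p,q,u,a in redlines(d): print("line",p.round(4),q.round(4),u.round(0),a)
E
```

```text
wrist1
[0.6472 0.1711] 105.9 0.1106 [14.2 45.5] 546 [263. 152.]
[0.6154 0.0728] 6.3 0.1108 [14.4 46.6] 500 [336. 204.]
[0.5486 0.2027] -173.3 0.1107 [14.2 45.7] 451 [214. 225.]
[0.5178 0.1043] -80.1 0.1103 [14.4 45.3] 419 [285. 270.]
centre [0.5822 0.1377]
line [0.6751 0.1853 0.072 ] [0.6752 0.1852 0.0753] [259. 123.] 37
line [0.6291 0.0444 0.072 ] [0.6293 0.0447 0.073 ] [357. 194.] 32
line [0.5338 0.2312 0.072 ] [0.5339 0.2312 0.0722] [195. 221.] 24
line [0.4878 0.0899 0.072 ] [0.4883 0.09   0.0728] [288. 280.] 15
top0
[0.6488 0.1687] 104.1 0.1087 [14.1 45.7] 124 [234. 192.]
[0.6172 0.0702] 6.5 0.1094 [13.8 45.5] 125 [278. 207.]
[0.549 0.201] -173.2 0.1092 [14.3 45.1] 129 [218. 236.]
[0.5178 0.102 ] -81.0 0.109 [13.8 46.3] 127 [262. 251.]
centre [0.5832 0.1355]
line [0.676  0.1839 0.072 ] [0.6759 0.1839 0.0725] [229. 182.] 6
line [0.63   0.0435 0.072 ] [0.63   0.0435 0.0724] [289. 203.] 6
```

```bash
python3 - <<'E'
from meas import *
import pickle
w=pickle.load(open("wrist1.pkl","rb"));t=pickle.load(open("top0.pkl","rb"));s=pickle.load(open("side0.pkl","rb"))
# two-ray heights of bar tops
for a,b in zip(bars(w),bars(t)):
    o1,r1=rays(w,[a[6]]);o2,r2=rays(t,[b[6]])
    A=np.c_[r1[0],-r2[0]];k=np.linalg.lstsq(A,o2-o1,rcond=None)[0]
    print((o1+k[0]*r1[0]).round(4),(o2+k[1]*r2[0]).round(4))
# tall stuff around the cell by depth, all views
for n,d in(("w",w),("t",t),("s",s)):
    H,W=d["depth"].shape
    uv=np.stack(np.meshgrid(np.arange(W),np.arange(H)),-1).reshape(-1,2)
    o,r=rays(d,uv);P=o+r*d["depth"].reshape(-1,1)
    for nm,c in(("ring",(0.54,-0.02)),("mirror",(0.59,0.28))):
        for lo,hi in((.01,.03),(.04,.1),(.1,.14),(.14,.18),(.18,.23)):
            m=(np.hypot(P[:,0]-c[0],P[:,1]-c[1])<.085)&(P[:,2]>lo)&(P[:,2]<hi)
            c0=np.array([.5827,.1366]);m&=(np.hypot(P[:,0]-c0[0],P[:,1]-c0[1])>.13)|(lo>.12)
            if m.sum()>5: print(n,nm,lo,m.sum(),P[m].min(0)[:2].round(3),P[m].max(0)[:2].round(3),P[m].mean(0).round(3))
E
```

```text
[0.6476 0.1708 0.1098] [0.6487 0.1682 0.1096]
[0.615  0.0721 0.1037] [0.6169 0.0701 0.1038]
[0.5499 0.2026 0.1082] [0.55   0.2009 0.108 ]
[0.5169 0.1043 0.1058] [0.5178 0.1022 0.1057]
w ring 0.01 795 [ 0.514 -0.061] [ 0.573 -0.   ] [ 0.547 -0.025  0.013]
w ring 0.04 473 [ 0.531 -0.043] [ 0.567 -0.014] [ 0.549 -0.025  0.068]
w ring 0.1 187 [ 0.538 -0.034] [ 0.549 -0.023] [ 0.546 -0.027  0.12 ]
w ring 0.14 968 [ 0.534 -0.062] [ 0.569 -0.   ] [ 0.552 -0.03   0.162]
w ring 0.18 294 [ 0.542 -0.064] [ 0.57  -0.014] [ 0.563 -0.051  0.193]
w mirror 0.01 896 [0.517 0.254] [0.609 0.336] [0.581 0.297 0.013]
w mirror 0.04 532 [0.568 0.293] [0.605 0.32 ] [0.586 0.303 0.066]
w mirror 0.1 260 [0.577 0.281] [0.589 0.33 ] [0.585 0.303 0.128]
w mirror 0.14 771 [0.572 0.281] [0.589 0.33 ] [0.582 0.301 0.157]
t ring 0.01 139 [ 0.514 -0.057] [ 0.572 -0.003] [ 0.55  -0.028  0.013]
t ring 0.04 48 [ 0.545 -0.038] [ 0.566 -0.017] [ 0.555 -0.025  0.062]
t ring 0.14 18 [ 0.518 -0.055] [ 0.566 -0.004] [ 0.548 -0.028  0.165]
t ring 0.18 377 [ 0.516 -0.068] [0.568 0.003] [ 0.542 -0.031  0.208]
t mirror 0.01 238 [
[... 152 characters left out ...]
21] [0.578 0.293 0.133]
t mirror 0.14 138 [0.572 0.28 ] [0.588 0.328] [0.58  0.301 0.156]
s ring 0.01 519 [ 0.513 -0.059] [0.572 0.001] [ 0.538 -0.035  0.014]
s ring 0.04 300 [ 0.53  -0.042] [ 0.565 -0.014] [ 0.54  -0.033  0.066]
s ring 0.1 117 [ 0.536 -0.037] [ 0.546 -0.027] [ 0.54  -0.033  0.118]
s ring 0.14 605 [ 0.515 -0.066] [0.567 0.001] [ 0.534 -0.037  0.165]
s ring 0.18 1108 [ 0.515 -0.066] [0.567 0.002] [ 0.538 -0.037  0.201]
s mirror 0.01 53 [0.515 0.25 ] [0.576 0.337] [0.551 0.302 0.013]
s mirror 0.04 209 [0.565 0.293] [0.605 0.316] [0.578 0.302 0.065]
s mirror 0.1 148 [0.568 0.281] [0.586 0.329] [0.574 0.301 0.125]
s mirror 0.14 178 [0.568 0.281] [0.586 0.327] [0.576 0.3   0.153]
```

The top and wrist views agree to about 2 mm. Bar tops are at 0.104–0.111 m (0.110 expected), knob spacing is 103.3 mm (104), and the red lines are 31 mm out. Knob values come to A≈0.03, B≈0.19, C≈0.13 and D≈0.19, and the order will be A, C, B, D. First I go above A.

```bash
python3 -m creep '{"slide":[[0.195,0.18,-0.5],[0.195,0.18,-0.5],[0.195,0.18,-0.7],[0.195,0.18,-0.9],[0.195,0.18,-0.9],[0.195,0.18,-0.9],[0.195,0.18,-0.9],[0.195,0.18,-0.9],[0.195,0.18,-0.9],[0.195,0.18,-0.9],[0.195,0.18,-0.9],[0.195,0.18,-0.9]],"twist":[[0,0,0.247],[0,0,0.247],[0,0,0.247],[0,0,0.247],[0,0,0.247],[0,0,0.247],[0,0,0.247],[0,0,0.247],[0,0,0.247],[0,0,0.247],[0,0,0.247],[0,0,0.247]],"fingers":[0,0,0,0,0,0,0,0,0,0,0,0]}' 40
cat > st.py <<'E'
from meas import *
import sys
from scipy.spatial.transform import Rotation as R
s=telemetry.get_state();q=s["ee_rot"];M=R.from_quat([q[1],q[2],q[3],q[0]]).as_matrix()
print("jaw",np.degrees(np.arctan2(M[1,1],M[0,1])).round(2),"tilt",M[2,2].round(4),s["position"].round(4),s["qpos"].round(2),s["contact_force"].round(1),s["moment"].round(2),s["width"].round(4),s["clock"])
if len(sys.argv)>1:
    for n in sys.argv[2:]:
        d=optics.get_image(n);cv2.imwrite(f"pics/{n}{sys.argv[1]}.png",d["img"])
        for b in bars(d): print(n,b[0].round(4),round(b[1],1),b[2].round(4),np.round(b[3],1))
E
python3 st.py 2 wrist
```

```text
clock: 3.45
position: [0.6454, 0.1643, 0.1869]
ee_rot: [0.0, 0.604, 0.797, -0.001]
contact_force: [-0.1, 0.3, 0.9]
width: 0.0427Traceback (most recent call last):
  File "st.py", line 5, in <module>
    print("jaw",np.degrees(np.arctan2(M[1,1],M[0,1])).round(2),"tilt",M[2,2].round(4),s["position"].round(4),s["qpos"].round(2),s["contact_force"].round(1),s["moment"].round(2),s["width"].round(4),s["clock"])
                                                                                                                                                                                 ^^^^^^^^^^^^^^^^
AttributeError: 'float' object has no attribute 'round'
```

```bash
sed -i 's/s\["width"\].round(4)/round(s["width"],4)/' st.py; python3 st.py 2 wrist
```

```text
jaw 15.69 tilt -1.0 [0.6454 0.1643 0.1869] [ 0.15  0.44  1.37 -0.    1.34 -0.13] [-0.1  0.3  0.9] [-0.02 -0.04  0.03] 0.0427 3.45
wrist [0.5478 0.2033] -173.4 0.1106 [14.6 47.9]
wrist [0.6476 0.1721] 106.6 0.1107 [13.7 46.5]
wrist [0.5174 0.1052] -82.9 0.1105 [14.7 46.7]
wrist [0.6345 0.0752] -84.2 0.1106 [ 9.5 13.9]
```

View pics/wrist2.png

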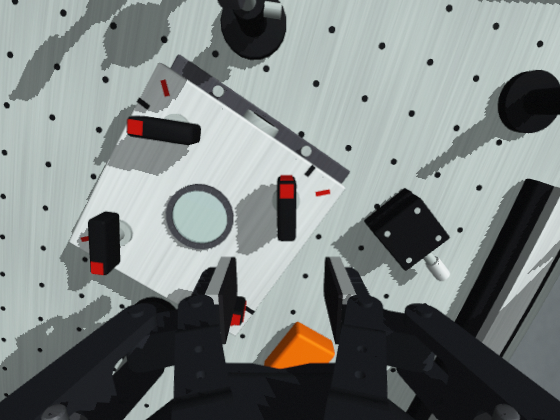

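```bash
python3 -m creep '{"slide":[[0.018,0.043,-0.3],[0.018,0.043,-0.6],[0.018,0.043,-0.67],[0.018,0.043,-0.67],[0.018,0.043,-0.67],[0.018,0.043,-0.67],[0.018,0.043,-0.67],[0.018,0.043,-0.67]],"twist":[[0,0,0],[0,0,0],[0,0,0],[0,0,0],[0,0,0],[0,0,0],[0,0,0],[0,0,0]],"fingers":[0,0,0,0,-1,-1,-1,-1]}' 40
python3 st.py 3 wrist
```

```text
clock: 4.3
position: [0.6479, 0.1724, 0.0887]
ee_rot: [0.0, 0.603, 0.798, -0.001]
contact_force: [-4.8, -3.0, 4.9]
width: 0.0131
jaw 15.82 tilt -1.0 [0.6479 0.1724 0.0887] [ 0.16  0.52  1.49 -0.    1.14 -0.12] [-4.8 -3.   4.9] [-0.39  0.84 -0.03] 0.0131 4.3
wrist [0.5489 0.2037] -173.7 0.1106 [14.5 46.5]
wrist [0.6475 0.172 ] 63.3 0.1107 [38.1 40.2]
wrist [0.5233 0.1052] -83.0 0.1069 [ 3.5 44.6]
```

View pics/wrist3.png

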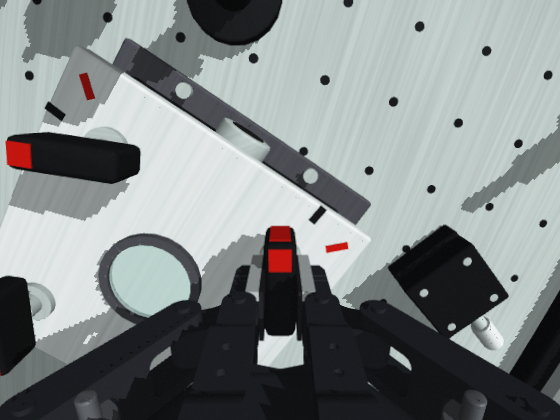

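A is held squarely with its red end at (280,260). I turn it 38.5° clockwise.

```bash
python3 -m creep '{"slide":[[0,0,0],[0,0,0],[0,0,0],[0,0,0],[0,0,0],[0,0,0],[0,0,0]],"twist":[[0,0,-0.107],[0,0,-0.107],[0,0,-0.107],[0,0,-0.107],[0,0,-0.107],[0,0,-0.107],[0,0,-0.107]],"fingers":[-1,-1,-1,-1,-1,-1,-1]}' 40
python3 st.py 4 wrist
python3 -m creep '{"slide":[[0,0,0],[0,0,0],[0,0,0.2],[0,0,0.5],[0,0,0.5]],"twist":[[0,0,0],[0,0,0],[0,0,0],[0,0,0],[0,0,0]],"fingers":[0,0,0,0,0]}' 40
python3 st.py 5 wrist top
```

```text
clock: 5.05
position: [0.6476, 0.1724, 0.0886]
ee_rot: [0.0, 0.833, 0.554, -0.001]
contact_force: [-5.3, -2.4, 5.2]
width: 0.0132
jaw -22.72 tilt -1.0 [0.6476 0.1724 0.0886] [ 0.16  0.52  1.49 -0.    1.14  0.55] [-5.3 -2.4  5.2] [-0.41  0.88 -0.11] 0.0132 5.05
wrist [0.6477 0.1721] 25.8 0.1107 [37.8 40.4]
wrist [0.5495 0.2036] -173.3 0.1105 [14.5 46.5]
clock: 5.6
position: [0.654, 0.1742, 0.1688]
ee_rot: [0.003, 0.832, 0.554, 0.007]
contact_force: [1.3, 0.4, 0.1]
width: 0.0428
jaw -22.71 tilt -0.9999 [0.654  0.1742 0.1688] [0.16 0.46 1.38 0.   1.29 0.55] [1.3 0.4 0.1] [-0.04 -0.01 -0.03] 0.0428 5.6
wrist [0.6478 0.1718] 67.4 0.1107 [13.5 46.4]
wrist [0.5496 0.2036] -172.3 0.1106 [14.5 45.7]
wrist [0.6168 0.0739] 6.8 0.1103 [13.9 45. ]
wrist [0.5199 0.091 ] -76.0 0.1107 [14.1 15.6]
top [0.617  0.0702] 6.5 0.1093 [13.8 45.4]
top [0.5497 0.2011] -173.2 0.1091 [14.3 46.5]
top [0.5184 0.0996] -79.8 0.1091 [13.8 41.3]
```

View pics/wrist5.png

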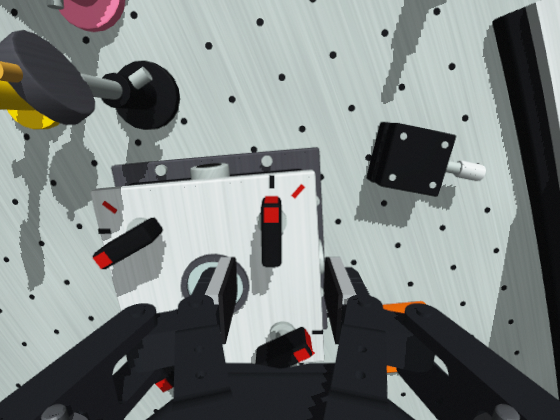

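A is at the black line (red end at (271,210), line at (271,182)). Next is C, the knob diagonally opposite.

```bash
python3 -m creep '{"slide":[[-0.87,-0.463,0],[-0.87,-0.463,0],[-0.87,-0.463,0],[-0.87,-0.463,0],[-0.87,-0.463,0],[-0.87,-0.463,0],[-0.87,-0.463,0]],"twist":[[0,0,0.09],[0,0,0.09],[0,0,0.09],[0,0,0.09],[0,0,0.09],[0,0,0.09],[0,0,0.09]],"fingers":[0,0,0,0,0,0,0]}' 40
python3 st.py 6 wrist
```

```text
clock: 6.4
position: [0.5197, 0.1041, 0.1606]
ee_rot: [0.0, 0.645, 0.764, 0.0]
contact_force: [0.4, 0.3, -0.1]
width: 0.0428
jaw 9.62 tilt -1.0 [0.5197 0.1041 0.1606] [ 0.07  0.26  1.71  0.    1.17 -0.1 ] [ 0.4  0.3 -0.1] [-0.02  0.    0.01] 0.0428 6.4
wrist [0.5478 0.2036] -172.5 0.1105 [14.3 46.4]
wrist [0.6467 0.1722] 66.8 0.1104 [15.2 47. ]
wrist [0.5169 0.105 ] -81.0 0.1107 [13.7 45.9]
wrist [0.6154 0.0735] 6.5 0.1105 [14.3 46.6]
```

View pics/wrist6.png

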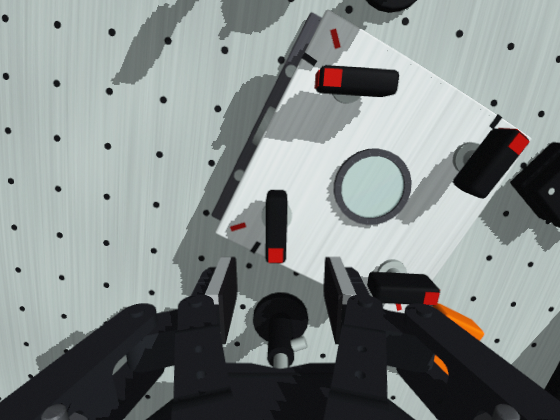

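```bash
python3 -m creep '{"slide":[[-0.017,0.003,-0.25],[-0.017,0.003,-0.49],[-0.017,0.003,-0.49],[-0.017,0.003,-0.49],[-0.017,0.003,-0.49],[-0.017,0.003,-0.49],[-0.017,0.003,-0.49]],"twist":[[0,0,0],[0,0,0],[0,0,0],[0,0,0],[0,0,0],[0,0,0],[0,0,0]],"fingers":[0,0,0,-1,-1,-1,-1]}' 40
python3 st.py 7 wrist
```

```text
clock: 7.15
position: [0.517, 0.1043, 0.0889]
ee_rot: [0.001, 0.645, 0.764, 0.001]
contact_force: [-1.8, 0.0, 4.8]
width: 0.013
jaw 9.68 tilt -1.0 [0.517  0.1043 0.0889] [ 0.07  0.33  1.82  0.    0.99 -0.1 ] [-1.8  0.   4.8] [-0.01  0.18 -0.04] 0.013 7.15
wrist [0.5478 0.2036] -172.9 0.1105 [14.6 46.9]
wrist [0.5164 0.1055] -120.5 0.1107 [36.6 40.9]
wrist [0.6289 0.0813] -13.8 0.108 [ 4.8 16.6]
```

View pics/wrist7.png

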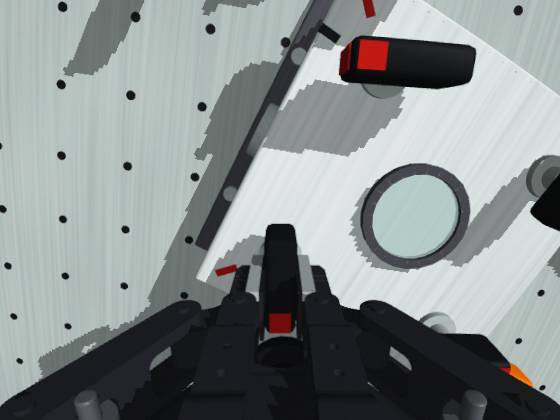

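```bash
python3 -m creep '{"slide":[[0,0,0],[0,0,0],[0,0,0],[0,0,0],[0,0,0],[0,0,0],[0,0,0]],"twist":[[0,0,-0.09],[0,0,-0.09],[0,0,-0.09],[0,0,-0.09],[0,0,-0.09],[0,0,-0.09],[0,0,-0.09]],"fingers":[-1,-1,-1,-1,-1,-1,-1]}' 40
python3 -m creep '{"slide":[[0,0,0],[0,0,0],[0,0,0.2],[0,0,0.5],[0,0,0.5],[0,0,0.5]],"twist":[[0,0,0],[0,0,0],[0,0,0],[0,0,0],[0,0,0],[0,0,0]],"fingers":[0,0,0,0,0,0]}' 40
python3 st.py 8 wrist top
```

```text
clock: 7.9
position: [0.516, 0.1044, 0.0889]
ee_rot: [0.0, 0.833, 0.554, 0.001]
contact_force: [-3.1, 0.4, 7.5]
width: 0.0135
clock: 8.5
position: [0.5169, 0.1043, 0.1634]
ee_rot: [0.001, 0.832, 0.554, 0.001]
contact_force: [-0.2, 0.1, -0.1]
width: 0.0431
jaw -22.71 tilt -1.0 [0.5169 0.1043 0.1634] [ 0.07  0.25  1.72 -0.    1.17  0.46] [-0.2  0.1 -0.1] [-0.02  0.02  0.  ] 0.0431 8.5
wrist [0.647  0.1721] 68.1 0.1105 [14.8 47.4]
wrist [0.5481 0.2036] -173.1 0.1105 [14.5 46.7]
wrist [0.6157 0.0735] 5.4 0.1105 [14.3 47.4]
wrist [0.5164 0.1039] -112.2 0.1107 [13.9 47.5]
top [0.6488 0.1691] 67.9 0.1092 [13.9 45.7]
top [0.6174 0.0702] 5.9 0.1091 [13.6 45.8]
```

View pics/wrist8.png

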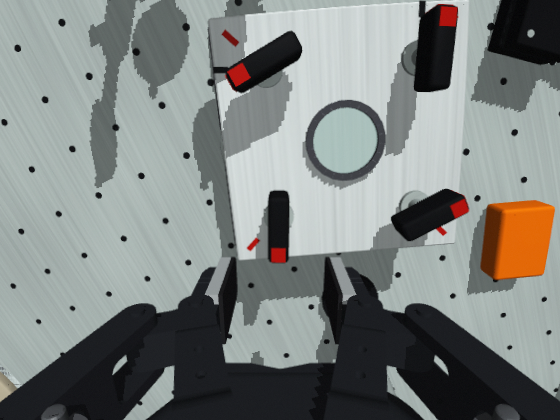

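```bash
python3 -m creep '{"slide":[[0.66,-0.207,0],[0.66,-0.207,0],[0.66,-0.207,0],[0.66,-0.207,0],[0.66,-0.207,0],[0.66,-0.207,0],[0.66,-0.207,0],[0.66,-0.207,0],[0.66,-0.207,0]],"twist":[[0,0,-0.17],[0,0,-0.17],[0,0,-0.17],[0,0,-0.17],[0,0,-0.17],[0,0,-0.17],[0,0,-0.17],[0,0,-0.17],[0,0,-0.17]],"fingers":[0,0,0,0,0,0,0,0,0]}' 40
python3 st.py 9 wrist
```

```text
clock: 9.5
position: [0.6143, 0.0731, 0.161]
ee_rot: [-0.0, 0.999, 0.054, -0.001]
contact_force: [-0.3, -0.3, -0.8]
width: 0.0428
jaw -83.76 tilt -1.0 [0.6143 0.0731 0.161 ] [ 0.01  0.39  1.52 -0.    1.24  1.47] [-0.3 -0.3 -0.8] [-0.02  0.01  0.02] 0.0428 9.5
wrist [0.6476 0.1712] 66.4 0.1104 [14.9 47.5]
wrist [0.6162 0.0723] 6.8 0.1107 [14.  45.3]
wrist [0.5489 0.2026] -173.8 0.1103 [14.9 46. ]
wrist [0.5152 0.0929] -94.6 0.1101 [15.5 24.7]
```

View pics/wrist9.png

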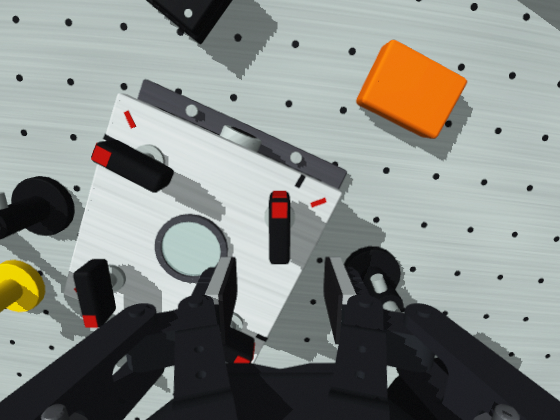

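```bash
python3 -m creep '{"slide":[[0.011,-0.004,-0.25],[0.011,-0.004,-0.49],[0.011,-0.004,-0.49],[0.011,-0.004,-0.49],[0.011,-0.004,-0.49],[0.011,-0.004,-0.49],[0.011,-0.004,-0.49]],"twist":[[0,0,0],[0,0,0],[0,0,0],[0,0,0],[0,0,0],[0,0,0],[0,0,0]],"fingers":[0,0,0,-1,-1,-1,-1]}' 40
python3 st.py 10 wrist
```

```text
clock: 10.25
position: [0.6179, 0.0739, 0.0907]
ee_rot: [-0.001, 0.999, 0.053, 0.002]
contact_force: [0.0, 5.1, 3.4]
width: 0.0127
jaw -83.91 tilt -1.0 [0.6179 0.0739 0.0907] [0.01 0.45 1.61 0.   1.08 1.47] [0.  5.1 3.4] [0.73 0.04 0.04] 0.0127 10.25
wrist [0.6477 0.1707] 67.3 0.1104 [14.6 46.1]
wrist [0.6164 0.0731] -35.9 0.1106 [39.5 40.4]
```

View pics/wrist10.png

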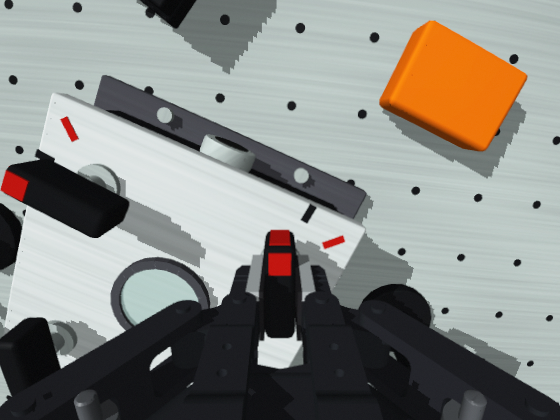

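```bash
python3 -m creep '{"slide":[[0,0,0],[0,0,0],[0,0,0],[0,0,0],[0,0,0],[0,0,0]],"twist":[[0,0,-0.08],[0,0,-0.08],[0,0,-0.08],[0,0,-0.08],[0,0,-0.08],[0,0,-0.08]],"fingers":[-1,-1,-1,-1,-1,-1]}' 40
python3 -m creep '{"slide":[[0,0,0],[0,0,0],[0,0,0.2],[0,0,0.5],[0,0,0.5],[0,0,0.5]],"twist":[[0,0,0],[0,0,0],[0,0,0],[0,0,0],[0,0,0],[0,0,0]],"fingers":[0,0,0,0,0,0]}' 40
python3 st.py 11 wrist
```

```text
clock: 10.9
position: [0.6176, 0.0728, 0.0907]
ee_rot: [-0.0, 0.981, -0.196, 0.001]
contact_force: [-1.3, 2.5, 7.0]
width: 0.0131
clock: 11.5
position: [0.6173, 0.0721, 0.1649]
ee_rot: [0.0, 0.98, -0.197, 0.001]
contact_force: [-0.7, -0.8, -0.3]
width: 0.0428
jaw -112.69 tilt -1.0 [0.6173 0.0721 0.1649] [ 0.    0.39  1.51 -0.    1.25  1.97] [-0.7 -0.8 -0.3] [-0.02  0.02 -0.04] 0.0428 11.5
wrist [0.6157 0.0717] -23.1 0.1107 [13.8 45.9]
wrist [0.6474 0.1708] 67.0 0.1103 [14.3 46.5]
wrist [0.5181 0.1028] -111.7 0.11 [12.4 45.7]
wrist [0.5373 0.2002] -163.0 0.1106 [14.8 18.3]
```

View pics/wrist11.png

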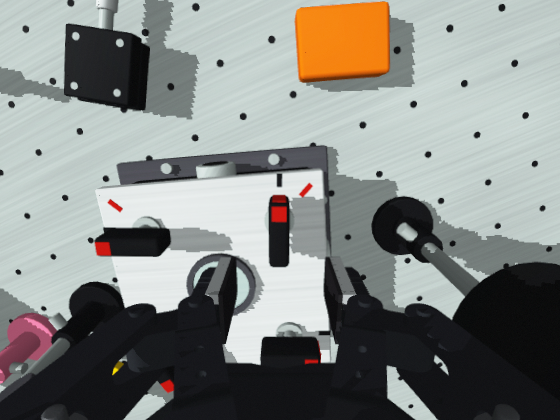

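B is at the black line (red end at (280,213), line at (280,180)). Next is D.

```bash
python3 -m creep '{"slide":[[-0.455,0.873,0],[-0.455,0.873,0],[-0.455,0.873,0],[-0.455,0.873,0],[-0.455,0.873,0],[-0.455,0.873,0]],"twist":[[0,0,0.082],[0,0,0.082],[0,0,0.082],[0,0,0.082],[0,0,0.082],[0,0,0.082]],"fingers":[0,0,0,0,0,0]}' 40
python3 st.py 12 wrist
```

```text
clock: 12.15
position: [0.5479, 0.203, 0.1626]
ee_rot: [0.001, 0.998, 0.059, -0.001]
contact_force: [-0.7, -0.1, -0.2]
width: 0.0425
jaw -83.26 tilt -1.0 [0.5479 0.203  0.1626] [ 0.24  0.34  1.59 -0.    1.21  1.69] [-0.7 -0.1 -0.2] [ 0.02 -0.03 -0.02] 0.0425 12.15
wrist [0.6477 0.1719] 66.0 0.1106 [14.8 46.4]
wrist [0.6159 0.0731] -24.0 0.1105 [15.3 47.3]
wrist [0.5491 0.2033] -173.1 0.1106 [14.  44.9]
wrist [0.5169 0.1051] -112.9 0.1106 [14.4 45.7]
```

View pics/wrist12.png

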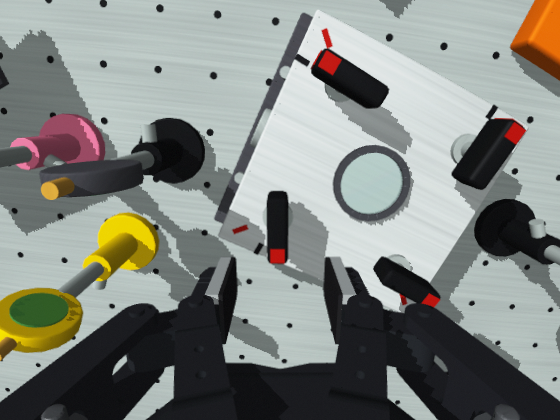

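```bash
python3 -m creep '{"slide":[[0.007,0,-0.25],[0.007,0,-0.49],[0.007,0,-0.49],[0.007,0,-0.49],[0.007,0,-0.49],[0.007,0,-0.49],[0.007,0,-0.49]],"twist":[[0,0,0],[0,0,0],[0,0,0],[0,0,0],[0,0,0],[0,0,0],[0,0,0]],"fingers":[0,0,0,-1,-1,-1,-1]}' 40
python3 st.py 13 wrist
```

```text
clock: 12.9
position: [0.5508, 0.205, 0.0921]
ee_rot: [-0.001, 0.998, 0.059, 0.002]
contact_force: [-0.5, 5.0, -0.8]
width: 0.0131
jaw -83.24 tilt -1.0 [0.5508 0.205  0.0921] [0.24 0.4  1.69 0.   1.05 1.69] [-0.5  5.  -0.8] [ 0.65  0.02 -0.12] 0.0131 12.9
wrist [0.6475 0.1718] 66.9 0.1106 [14.8 47. ]
wrist [0.5495 0.204 ] 144.1 0.1106 [39.3 40.3]
```

View pics/wrist13.png

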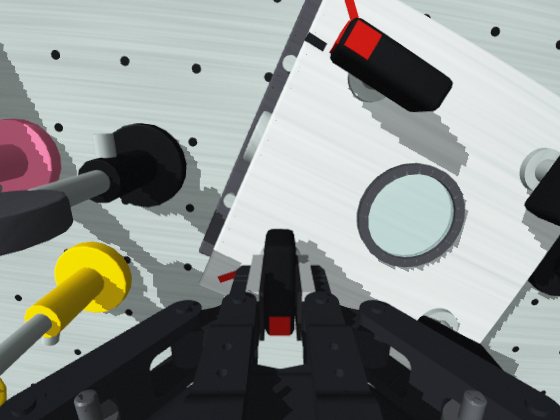

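```bash
python3 -m creep '{"slide":[[0,0,0],[0,0,0],[0,0,0],[0,0,0],[0,0,0],[0,0,0]],"twist":[[0,0,-0.082],[0,0,-0.082],[0,0,-0.082],[0,0,-0.082],[0,0,-0.082],[0,0,-0.082]],"fingers":[-1,-1,-1,-1,-1,-1]}' 40
python3 -m creep '{"slide":[[0,0,0],[0,0,0],[0,0,0.2],[0,0,0.5],[0,0,0.5],[0,0,0.5]],"twist":[[0,0,0],[0,0,0],[0,0,0],[0,0,0],[0,0,0],[0,0,0]],"fingers":[0,0,0,0,0,0]}' 40
python3 st.py 14 wrist top
```

```text
clock: 13.55
position: [0.5506, 0.204, 0.092]
ee_rot: [-0.001, 0.981, -0.196, 0.001]
contact_force: [-0.4, 3.3, 5.8]
width: 0.0133
clock: 14.15
position: [0.55, 0.2032, 0.1663]
ee_rot: [-0.0, 0.98, -0.197, 0.001]
contact_force: [-0.3, -0.4, -1.0]
width: 0.0427
jaw -112.69 tilt -1.0 [0.55   0.2032 0.1663] [ 0.24  0.33  1.59 -0.    1.22  2.2 ] [-0.3 -0.4 -1. ] [-0.02  0.01  0.  ] 0.0427 14.15
wrist [0.616 0.073] -22.9 0.1106 [14.6 46.8]
wrist [0.6477 0.1722] 67.5 0.1106 [14.3 46.7]
wrist [0.549  0.2026] 157.0 0.1107 [13.7 44.3]
wrist [0.5169 0.1051] -112.6 0.1105 [13.9 45.5]
top [0.6488 0.1692] 67.8 0.1093 [13.8 46.1]
top [0.6169 0.07  ] -22.8 0.1092 [13.9 46.4]
top [0.5174 0.1018] -113.5 0.1094 [13.8 45.8]
```

View pics/wrist14.png

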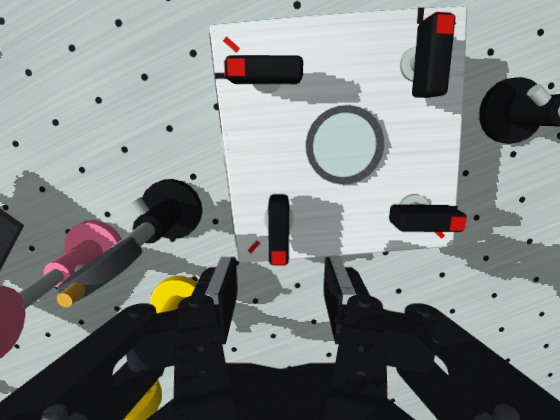

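All four knobs stand at about 0.7 rad, each bar in line with its black line. The second pass starts at A, with a 90° yaw change.

```bash
python3 -m creep '{"slide":[[0.651,-0.209,0],[0.651,-0.209,0],[0.651,-0.209,0],[0.651,-0.209,0],[0.651,-0.209,0],[0.651,-0.209,0],[0.651,-0.209,0],[0.651,-0.209,0],[0.651,-0.209,0],[0.651,-0.209,0],[0.651,-0.209,0],[0.651,-0.209,-0.25],[0.651,-0.209,-0.5],[0.651,-0.209,-0.5],[0.651,-0.209,-0.5],[0.651,-0.209,-0.5],[0.651,-0.209,-0.5],[0.651,-0.209,-0.5]],"twist":[[0,0,0.25],[0,0,0.25],[0,0,0.25],[0,0,0.25],[0,0,0.25],[0,0,0.25],[0,0,0.25],[0,0,0.25],[0,0,0.25],[0,0,0.25],[0,0,0.25],[0,0,0.25],[0,0,0.25],[0,0,0.25],[0,0,0.25],[0,0,0.25],[0,0,0.25],[0,0,0.25]],"fingers":[0,0,0,0,0,0,0,0,0,0,0,0,0,0,-1,-1,-1,-1]}' 40
python3 st.py 15 wrist
```

```text
clock: 16.05
position: [0.6477, 0.1725, 0.0918]
ee_rot: [0.0, 0.833, 0.554, 0.001]
contact_force: [-1.1, 1.8, 0.4]
width: 0.0125
jaw -22.72 tilt -1.0 [0.6477 0.1725 0.0918] [0.16 0.51 1.49 0.   1.14 0.55] [-1.1  1.8  0.4] [ 0.09  0.12 -0.1 ] 0.0125 16.05
wrist [0.648  0.1718] 23.9 0.1107 [38.4 39.6]
wrist [0.5496 0.2039] 157.7 0.1104 [14.2 46.3]
```

View pics/wrist15.png

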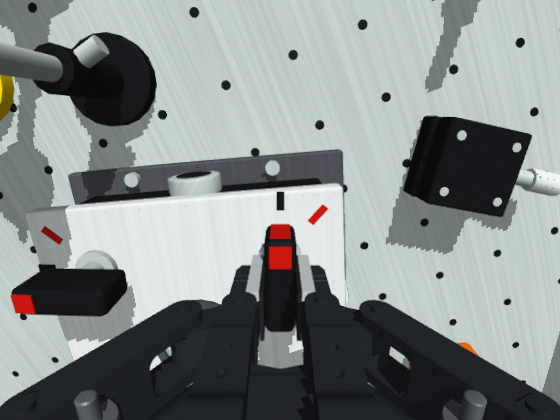

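```bash
python3 -m creep '{"slide":[[0,0,0],[0,0,0],[0,0,0],[0,0,0],[0,0,0],[0,0,0],[0,0,0]],"twist":[[0,0,-0.114],[0,0,-0.114],[0,0,-0.114],[0,0,-0.114],[0,0,-0.114],[0,0,-0.114],[0,0,-0.114]],"fingers":[-1,-1,-1,-1,-1,-1,-1]}' 40
python3 st.py
python3 -m creep '{"slide":[[0,0,0],[0,0,0],[0,0,0.2],[0,0,0.5],[0,0,0.5],[0,0,0.5]],"twist":[[0,0,0],[0,0,0],[0,0,0],[0,0,0],[0,0,0],[0,0,0]],"fingers":[0,0,0,0,0,0]}' 40
python3 st.py 16 wrist top
```

```text
clock: 16.8
position: [0.6475, 0.1725, 0.0918]
ee_rot: [0.0, 0.974, 0.228, 0.001]
contact_force: [-2.9, 1.7, 6.2]
width: 0.0132
jaw -63.59 tilt -1.0 [0.6475 0.1725 0.0918] [0.16 0.51 1.49 0.   1.14 1.27] [-2.9  1.7  6.2] [0.08 0.28 0.25] 0.0132 16.8
clock: 17.4
position: [0.6481, 0.172, 0.1667]
ee_rot: [0.0, 0.974, 0.227, 0.002]
contact_force: [0.2, 0.3, -1.0]
width: 0.0425
jaw -63.74 tilt -1.0 [0.6481 0.172  0.1667] [ 0.16  0.45  1.39 -0.    1.3   1.27] [ 0.2  0.3 -1. ] [ 0.03  0.07 -0.  ] 0.0425 17.4
wrist [0.6479 0.1713] 26.7 0.1107 [13.6 46.6]
wrist [0.6347 0.0687] -68.9 0.1096 [ 8.9 17.1]
top [0.6169 0.0699] -22.9 0.1092 [13.9 46.6]
top [0.5497 0.2012] 158.5 0.1094 [14.5 45.1]
top [0.5175 0.1016] -112.4 0.1094 [14.  45.4]
```

View pics/wrist16.png

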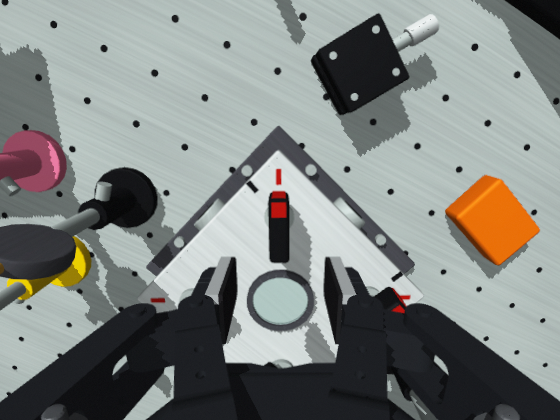

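A is home, with its bar in line with the red line at (279,177) and 0.25 N m measured at the stop. On to C.

```bash
python3 -m creep '{"slide":[[-0.874,-0.45,0],[-0.874,-0.45,0],[-0.874,-0.45,0],[-0.874,-0.45,0],[-0.874,-0.45,0],[-0.874,-0.45,0],[-0.874,-0.45,-0.25],[-0.874,-0.45,-0.5],[-0.874,-0.45,-0.5],[-0.874,-0.45,-0.5],[-0.874,-0.45,-0.5],[-0.874,-0.45,-0.5],[-0.874,-0.45,-0.5]],"twist":[[0,0,0.114],[0,0,0.114],[0,0,0.114],[0,0,0.114],[0,0,0.114],[0,0,0.114],[0,0,0.114],[0,0,0.114],[0,0,0.114],[0,0,0.114],[0,0,0.114],[0,0,0.114],[0,0,0.114]],"fingers":[0,0,0,0,0,0,0,0,0,-1,-1,-1,-1]}' 40
python3 st.py 17 wrist
```

```text
clock: 18.8
position: [0.5163, 0.1052, 0.0917]
ee_rot: [0.0, 0.833, 0.554, 0.001]
contact_force: [-2.3, 2.7, 3.1]
width: 0.013
jaw -22.75 tilt -1.0 [0.5163 0.1052 0.0917] [0.07 0.32 1.82 0.   1.   0.46] [-2.3  2.7  3.1] [ 0.26  0.34 -0.13] 0.013 18.8
wrist [0.5479 0.2035] 157.2 0.1106 [14.3 47.3]
wrist [0.5168 0.1049] -71.7 0.1107 [37.9 40.9]
wrist [0.6149 0.0737] -22.5 0.1105 [14. 46.]
```

View pics/wrist17.png

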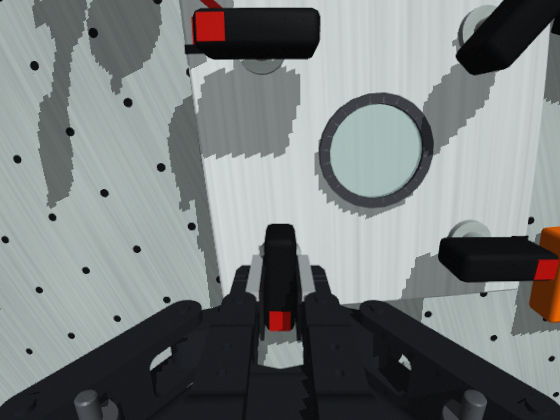

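```bash
python3 -m creep '{"slide":[[0,0,0],[0,0,0],[0,0,0],[0,0,0],[0,0,0],[0,0,0],[0,0,0]],"twist":[[0,0,-0.114],[0,0,-0.114],[0,0,-0.114],[0,0,-0.114],[0,0,-0.114],[0,0,-0.114],[0,0,-0.114]],"fingers":[-1,-1,-1,-1,-1,-1,-1]}' 40
python3 st.py
python3 -m creep '{"slide":[[0,0,0],[0,0,0],[0,0,0.2],[0,0,0.5],[0,0,0.5],[0,0,0.5]],"twist":[[0,0,0],[0,0,0],[0,0,0],[0,0,0],[0,0,0],[0,0,0]],"fingers":[0,0,0,0,0,0]}' 40
python3 st.py 18 wrist top
```

```text
clock: 19.55
position: [0.5158, 0.1055, 0.0917]
ee_rot: [-0.0, 0.974, 0.228, 0.001]
contact_force: [-3.6, 3.5, 5.2]
width: 0.0132
jaw -63.7 tilt -1.0 [0.5158 0.1055 0.0917] [0.07 0.32 1.82 0.   1.   1.18] [-3.6  3.5  5.2] [0.47 0.59 0.34] 0.0132 19.55
clock: 20.15
position: [0.5172, 0.1044, 0.1666]
ee_rot: [0.001, 0.974, 0.227, 0.002]
contact_force: [0.3, 0.5, -0.5]
width: 0.0426
jaw -63.76 tilt -1.0 [0.5172 0.1044 0.1666] [ 0.07  0.25  1.71 -0.    1.18  1.18] [ 0.3  0.5 -0.5] [0.04 0.06 0.07] 0.0426 20.15
wrist [0.6156 0.0724] -22.8 0.1106 [14.5 47.1]
wrist [0.548  0.2034] 156.5 0.1106 [14.5 47.4]
wrist [0.5159 0.104 ] -152.6 0.1107 [13.9 47.6]
top [0.6489 0.1688] 26.2 0.1091 [13.9 46.6]
top [0.6168 0.0699] -22.6 0.1094 [13.9 46.5]
```

View pics/wrist18.png

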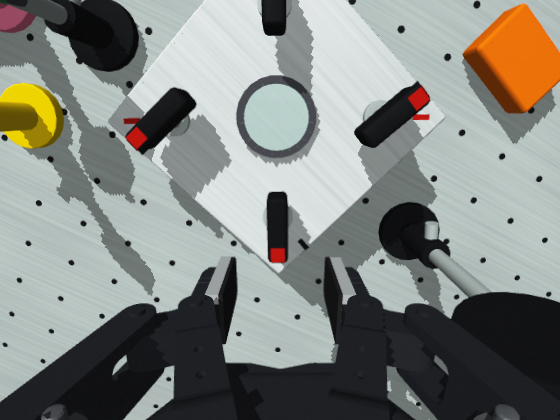

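C is home too. For the other diagonal I yaw +131° so the wrist stays within its range.

```bash
python3 -m creep '{"slide":[[0.661,-0.211,0],[0.661,-0.211,0],[0.661,-0.211,0],[0.661,-0.211,0],[0.661,-0.211,0],[0.661,-0.211,0],[0.661,-0.211,0],[0.661,-0.211,0],[0.661,-0.211,0],[0.661,-0.211,0],[0.661,-0.211,0],[0.661,-0.211,0],[0.661,-0.211,0],[0.661,-0.211,0],[0.661,-0.211,0],[0.661,-0.211,0],[0.661,-0.211,0]],"twist":[[0,0,0.364],[0,0,0.364],[0,0,0.364],[0,0,0.364],[0,0,0.364],[0,0,0.364],[0,0,0.364],[0,0,0.364],[0,0,0.364],[0,0,0.364],[0,0,0.364],[0,0,0.364],[0,0,0.364],[0,0,0.364],[0,0,0.364],[0,0,0.364],[0,0,0.364]],"fingers":[0,0,0,0,0,0,0,0,0,0,0,0,0,0,0,0,0]}' 40
python3 st.py 19 wrist
```

```text
clock: 21.95
position: [0.6142, 0.0728, 0.1634]
ee_rot: [-0.002, 0.197, 0.98, -0.0]
contact_force: [0.2, 0.2, 0.3]
width: 0.0426
jaw 67.27 tilt -1.0 [0.6142 0.0728 0.1634] [ 0.01  0.38  1.51 -0.    1.25 -1.17] [0.2 0.2 0.3] [ 0.04 -0.   -0.01] 0.0426 21.95
wrist [0.5478 0.203 ] 157.2 0.1104 [14.6 47. ]
wrist [0.5158 0.1045] -152.9 0.1106 [14.4 47. ]
wrist [0.6464 0.1712] 27.8 0.1105 [14.3 45.3]
wrist [0.6157 0.0728] -22.1 0.1108 [13.7 46.7]
```

View pics/wrist19.png

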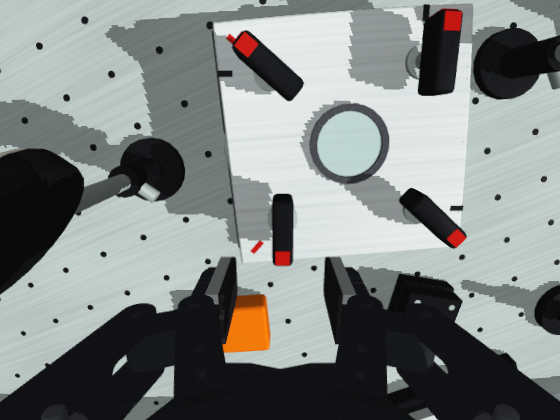

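```bash
python3 -m creep '{"slide":[[0.007,0,-0.25],[0.007,0,-0.49],[0.007,0,-0.49],[0.007,0,-0.49],[0.007,0,-0.49],[0.007,0,-0.49],[0.007,0,-0.49]],"twist":[[0,0,0],[0,0,0],[0,0,0],[0,0,0],[0,0,0],[0,0,0],[0,0,0]],"fingers":[0,0,0,-1,-1,-1,-1]}' 40
python3 st.py 20 wrist
```

```text
clock: 22.7
position: [0.6176, 0.073, 0.0937]
ee_rot: [0.002, 0.197, 0.98, 0.0]
contact_force: [1.2, -0.0, 2.2]
width: 0.013
jaw 67.28 tilt -1.0 [0.6176 0.073  0.0937] [ 0.01  0.44  1.6  -0.    1.09 -1.17] [ 1.2 -0.   2.2] [-0.02 -0.02 -0.08] 0.013 22.7
wrist [0.5174 0.1053] -152.8 0.1105 [14.5 43.6]
wrist [0.6467 0.1714] 26.9 0.1105 [14.5 47.9]
wrist [0.6148 0.0732] -62.6 0.1107 [36.7 40.9]
```

View pics/wrist20.png

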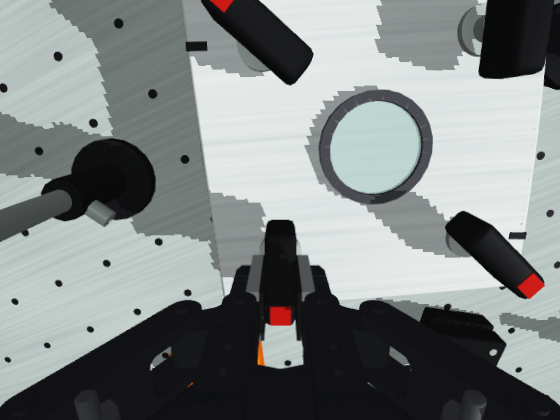

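```bash
python3 -m creep '{"slide":[[0,0,0],[0,0,0],[0,0,0],[0,0,0],[0,0,0],[0,0,0],[0,0,0]],"twist":[[0,0,-0.114],[0,0,-0.114],[0,0,-0.114],[0,0,-0.114],[0,0,-0.114],[0,0,-0.114],[0,0,-0.114]],"fingers":[-1,-1,-1,-1,-1,-1,-1]}' 40
python3 st.py
python3 -m creep '{"slide":[[0,0,0],[0,0,0],[0,0,0.2],[0,0,0.5],[0,0,0.5],[0,0,0.5]],"twist":[[0,0,0],[0,0,0],[0,0,0],[0,0,0],[0,0,0],[0,0,0]],"fingers":[0,0,0,0,0,0]}' 40
python3 st.py 21 wrist top
```

```text
clock: 23.45
position: [0.6165, 0.0719, 0.0936]
ee_rot: [0.001, 0.528, 0.85, -0.001]
contact_force: [-1.7, -3.2, 5.4]
width: 0.0128
jaw 26.32 tilt -1.0 [0.6165 0.0719 0.0936] [ 0.01  0.44  1.61 -0.    1.09 -0.45] [-1.7 -3.2  5.4] [-0.48  0.22  0.23] 0.0128 23.45
clock: 24.05
position: [0.6169, 0.0732, 0.1681]
ee_rot: [0.001, 0.528, 0.849, 0.001]
contact_force: [-0.5, 0.2, 0.3]
width: 0.0427
jaw 26.25 tilt -1.0 [0.6169 0.0732 0.1681] [ 0.01  0.38  1.51  0.    1.25 -0.45] [-0.5  0.2  0.3] [0.03 0.05 0.02] 0.0427 24.05
wrist [0.6475 0.1717] 27.0 0.1106 [14.4 47. ]
wrist [0.5162 0.1044] -152.9 0.1106 [14.2 46.5]
wrist [0.6155 0.0728] -63.1 0.1107 [14.  45.6]
top [0.5498 0.2011] 156.7 0.1093 [14.3 44.8]
top [0.5172 0.1023] -152.9 0.1091 [14.  45.7]
```

View pics/wrist21.png

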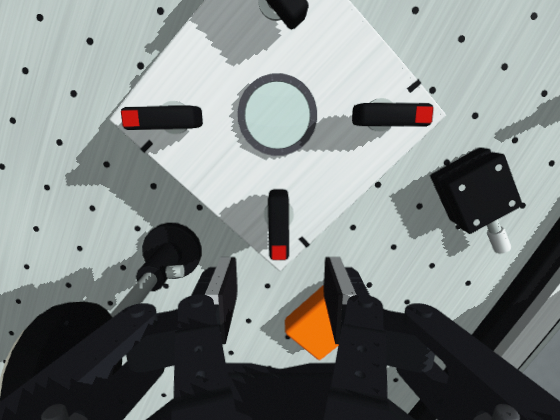

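```bash
python3 -m creep '{"slide":[[-0.453,0.867,0],[-0.453,0.867,0],[-0.453,0.867,0],[-0.453,0.867,0],[-0.453,0.867,0],[-0.453,0.867,0],[-0.453,0.867,-0.25],[-0.453,0.867,-0.5],[-0.453,0.867,-0.5],[-0.453,0.867,-0.5],[-0.453,0.867,-0.5],[-0.453,0.867,-0.5],[-0.453,0.867,-0.5]],"twist":[[0,0,0.114],[0,0,0.114],[0,0,0.114],[0,0,0.114],[0,0,0.114],[0,0,0.114],[0,0,0.114],[0,0,0.114],[0,0,0.114],[0,0,0.114],[0,0,0.114],[0,0,0.114],[0,0,0.114]],"fingers":[0,0,0,0,0,0,0,0,0,-1,-1,-1,-1]}' 40
python3 st.py 22 wrist
```

```text
clock: 25.45
position: [0.5499, 0.2042, 0.0934]
ee_rot: [0.002, 0.197, 0.98, 0.002]
contact_force: [2.3, 4.4, -1.3]
width: 0.0126
jaw 67.25 tilt -1.0 [0.5499 0.2042 0.0934] [ 0.24  0.4   1.69  0.    1.05 -0.94] [ 2.3  4.4 -1.3] [ 0.57 -0.29 -0.01] 0.0126 25.45
wrist [0.5481 0.204 ] -163.2 0.1107 [37.  41.2]
wrist [0.5155 0.1056] -154.3 0.1104 [15.6 47.4]
```

View pics/wrist22.png

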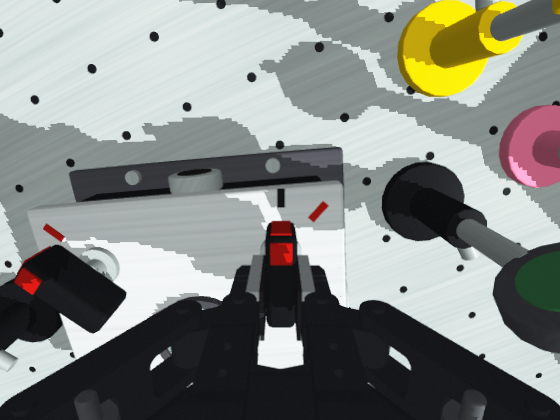

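```bash
python3 -m creep '{"slide":[[0,0,0],[0,0,0],[0,0,0],[0,0,0],[0,0,0],[0,0,0],[0,0,0]],"twist":[[0,0,-0.114],[0,0,-0.114],[0,0,-0.114],[0,0,-0.114],[0,0,-0.114],[0,0,-0.114],[0,0,-0.114]],"fingers":[-1,-1,-1,-1,-1,-1,-1]}' 40
python3 st.py
python3 -m creep '{"slide":[[0,0,0],[0,0,0],[0,0,0.3],[0,0,0.6],[0,0,1],[0,0,1],[-0.5,-0.4,1],[-1,-0.8,1],[-1,-0.8,1],[-1,-0.8,1],[-1,-0.8,1]],"twist":[[0,0,0],[0,0,0],[0,0,0],[0,0,0],[0,0,0],[0,0,0],[0,0,0],[0,0,0],[0,0,0],[0,0,0],[0,0,0]],"fingers":[0,0,0,0,0,0,0,0,0,0,0]}' 40
python3 st.py 23 wrist top side
```

```text
clock: 26.2
position: [0.5492, 0.2036, 0.0934]
ee_rot: [0.001, 0.527, 0.85, 0.001]
contact_force: [0.8, 2.8, 5.8]
width: 0.0132
jaw 26.4 tilt -1.0 [0.5492 0.2036 0.0934] [ 0.24  0.4   1.69  0.    1.05 -0.22] [0.8 2.8 5.8] [0.47 0.07 0.24] 0.0132 26.2
clock: 27.3
position: [0.3923, 0.0805, 0.2408]
ee_rot: [-0.002, 0.529, 0.849, -0.003]
contact_force: [0.4, 0.5, -0.7]
width: 0.0426
jaw 26.13 tilt -1.0 [0.3923 0.0805 0.2408] [ 0.03  0.    1.81 -0.    1.33 -0.43] [ 0.4  0.5 -0.7] [0.   0.02 0.01] 0.0426 27.3
wrist [0.5476 0.2038] 118.0 0.1103 [15.1 46.2]
wrist [0.5152 0.1057] -153.7 0.1104 [13.4 46. ]
wrist [0.6142 0.0727] -63.4 0.1104 [14.5 46.2]
top [0.6491 0.169 ] 26.5 0.1094 [14.  46.1]
top [0.6162 0.0701] -62.3 0.1095 [13.2 45.1]
top [0.5495 0.2014] 116.1 0.1089 [13.7 46.2]
top [0.5173 0.1019] -154.0 0.1093 [13.7 45.6]
side [0.6469 0.1711] 26.6 0.1102 [13.2 44.7]
side [0.5477 0.2048] 116.7 0.1098 [13.8 47.3]
side [0.5156 0.1047] -153.6 0.1099 [13.6 46.9]
```

View pics/top23.png

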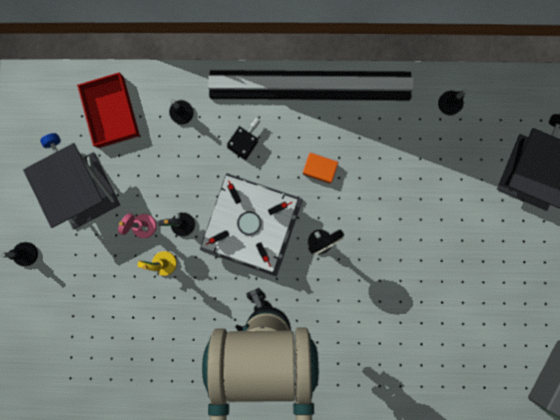

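View pics/side23.png

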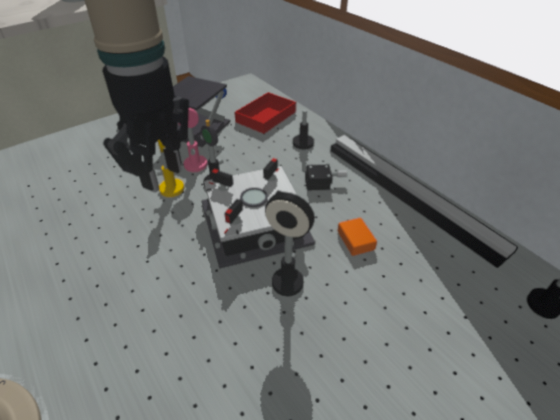

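View pics/wrist23.png

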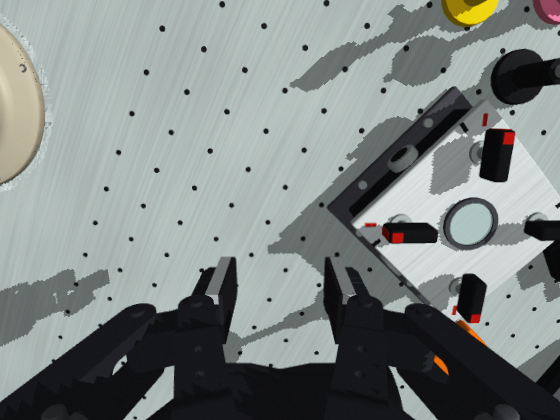

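All four bars lie on the diagonals with their red ends outward. The ring light (320,240), mirror (182,223), stage (243,140) and lens case (321,167) sit at the same pixels as at the start, and the gripper is clear of everything.

```bash
python3 -c "
from rig import order;print(order.sign_off())"
```

```text
the job is handed in; nothing more can be done
None
```

The cover is clamped: all four knobs are fully home, and the job was handed in at about 27.5 s of the 72 s allowed. The hand-in gives no verdict, so this rests on my own last checks.

- **First pass:** I turned A (far left, seen from the robot), then the opposite knob C. B and D, the other diagonal, followed. Each measured about 0.7 rad before the second pass began.
- **Second pass:** I used the same order. At each stop the wrist measured 0.23–0.34 N m.
- **Last pictures:** the bars stood at about 27, -63, 117 and -153°, within roughly 1.5° of the diagonals (about 1.4 rad each).
- **Bystanders:** the ring light, mirror, stage and lens case sit at the same places in the top picture as at the start, judged by eye. All four are upright.
- **Window and forces:** the fingertips stayed above the window rim throughout. The largest tool force I read was about 8 N, and the gripper finished clear of everything.

**Disagreements:** the top and wrist cameras differed by 2–3 mm, mostly in y; I used the wrist values. The ray-crossed heights of the bar tops came out at 104–110 mm, against 110 mm expected.

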